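Open the board holder by one locking hole

ROBOT

A 6-joint arm with a two-finger parallel gripper is mounted at the origin on a cart in front of the work surface, level with it; the furniture and walls round the work are solid. World frame = base frame: x ahead of the robot, y to its left, z up, the work surface at z = 0. Lengths are in m, angles in degrees, forces in N, time in s.
With the tool pointing down it reaches from about 0.3 to 0.75 m from the base axis. Payload 8.5 kg.
Tool frame: the origin (TCP) lies midway between the tips of the shut fingers; the grasp point (between the pads) lies 19 mm behind it (env.pinch_z is the z of the grasp point in the tool frame, in m); z points along the fingers, y is the line along which they close (so a half turn about z gives the same grasp; the last joint's range is limited). The gripper opens to 85 mm and grips with 20 to 120 N. Pads are 22 mm wide; open, the fingers measure 114 mm over their backs; the gripper's body (76 mm by 85 mm) begins 54 mm behind the grasp point. The pads swing forward as they close: fully open they stand 13 mm farther back than shut.
Start: joints at [61.461, 21.807, 74.336, -0, 83.858, -12.336], TCP at [0.153, 0.528, 0.231] pointing down, gripper open.
Joint ranges: [-178.18, 178.18], [-50.72, 133.34], [12.68, 142.11], [-81.47, 261.47], [9.98, 163.14], [-165.26, 165.26]. Speed limits (degrees/s): [136.94, 136.94, 180, 180, 180, 180].

INTERFACE

Orientations are given as a 3x3 rotation matrix whose columns are the frame's x, y, z axes.
In Python, from rig import env gives the robot as it stands.
- The arm moves only by the tool arm_command, never from a script. Its argument "deltas" is a list of rows, each an object of numbers: "rx", "ry", "rz": the turn, a rotation vector about the tool's x, y, z in rad; "dx", "dy", "dz": the shift along the tool's x, y, z in m; "fingers": the finger opening in m, from 0 to 0.0854. In form: [{"rx": .., "ry": .., "rz": .., "dx": .., "dy": .., "dz": .., "fingers": ..}, ...]. A call has 1 to 12 rows; each row shifts and turns the commanded pose from where the row before left it, along the tool's axes as they then stand; what a row does not reach is not made up. A row lasts 1/10 s, in which the tool goes at most 50 mm and 8.59 degrees, less where a joint would pass 70% of its speed; a pose out of reach is approached as far as the arm can. A call is refused whole if a number of a shift passes 0.05 or a number of a turn 0.15, either way. A call with a gripper value outside its range is refused whole. The fingers move at their own pace and stop on an object; "squeeze" is the grip in N (left out, the last holds). Time passes only in rows, so rows that do not move let the fingers close. It gives the time, the measured TCP pose, the force, the opening and the grip force at its end, in the units of the state.
- env.observe(): the state, without advancing time (a new reading comes with each control period).
- env.get_image(name): name is "side" or "top"; returns a dict with "color" (384x512x3 uint8, blue, green, red), "camera_matrix" (3x3 intrinsics, pixels), "eye" and "orientation" of the camera in the world. Camera axes: x right, y up, looking along -z (the intrinsics and any distortion apply to the point x, -y, -z); pixel columns grow to the right and rows downward; lengths in m; the calibration is good to about 2 mm. A picture is of the moment at which its call begins. There is no depth.
- env.close_job(): hands the job in; it is judged then, once.
Trained networks look in a picture, given as the dict that the camera call returned (one of the last four; its "shot" number tells which), for a name from the list of things; names that differ only in an ending like _2 or _b are one class to them, and where a whole thing is asked for, a point or a joint stands for the part that bears it (a point fixed in the world has none). Each returns a list of dicts, best first, with "p" (0 to 1); they miss things now and then, are a little off and sometimes report something else, mostly with a low value. They report only what shows in the picture. A call takes as long as a camera call.
- env.look_for(query, picture): "box" ([left, top, right, bottom] in pixels, round what is visible of it).
- env.tip_of(query, picture): "location" ([column, row] in pixels: a listed point, or the origin of a listed thing).
The state is a dict: "time_s": time; "q": joint angles; "qvel": joint speeds; "joint_efforts": joint torques, N m; "position": TCP position; "tool_rot": TCP orientation; "ft_force": force on the tool from outside, world axes, zero at the start; "wrist_torque": the same for the moment, N m; "grip_width": finger opening in m; "gripper_force": force on a finger pad.
Only numpy, scipy, OpenCV 4.12 (cv2) and the standard library are available. Lean on these libraries where they do the work, as an engineer would, in place of code of your own. Each camera call takes 0.05 s, during which the arm holds its last target. There are 200 camera calls.

TASK

The sliding jaw of the board holder must be locked one hole farther from the fixed jaw so that the bare circuit board will fit. Lift the yellow dust cap off the locking plunger and stand it on the bench, rim down and clear of the holder; then pull the red knob up until its pin is clear, slide the jaw along the tube to the very next hole away from the fixed jaw, and let the pin go fully home there. Finish still gripping the red knob with the pin home; do not drop the cap, and leave the loose board, relay and bottle where they are.

Things in the scene. Friction and masses are not known exactly. Their poses are not given: they have to be found in the camera images.
- board_holder: Board holder, fixed: blue base plate 56 x 310 x 8 mm with a 30 mm square aluminium tube along its y axis, top at 50 mm, six 11 mm holes in it. Origin: centre of the plate's underside; z up. Fixed jaw at the +y end; jaw arms stick out to x = 95 mm, top at 50 mm. Plunger axis: x = 0, y = -5 mm minus joint sleeve. Holes at y = 55, 25, -5, -35, -65, -95 mm. Only cap and knob stand above 64 mm.
- sleeve (a joint): Slide in m of the grey sleeve (48 x 60 mm, flat top at 58 mm) that carries jaw and plunger along the tube: about 0 at the start, growing toward the holder's -y, away from the fixed jaw. The very next hole is at 0.030. Range -0.063 to 0.093. Drags with about 1.5 N when the pin is clear; locked, with about 1.5 mm of play either way, while the pin is in a hole.
- plunger (a joint): Height of the plunger in m: 0 with the pin fully home in a hole, growing as the knob is pulled up, stop at 0.015. The pin (8 mm, round tip) is clear of the tube above 0.009; on the tube between two holes it rests at about 0.009. A spring pushes it down with 4.5 N when home, 6.8 N at the stop.
- knob_grip (a point): Point on the axis of the red ribbed knob at the height to grip it, 90 mm above the bench with the pin home. The knob is an upright cylinder 24 mm across, from 17 mm below this point to 14 mm above. The sleeve's flat top is 32 mm below it, with a collar 28 mm across, 5 mm high. The knob moves only up and down and, with the sleeve, along the tube. The cap hides it at the start.
- pull_knob: The red knob itself; its origin lies on the knob's axis, 90 mm below knob_grip (at bench height when the pin is home); z is up.
- dust_cap: Loose yellow round cap, 42 mm across, 54 mm high, closed on top, open below (34 mm inside), 30 to 60 g; it stands over the red knob on the flat top of the sleeve. Origin: centre of its rim (the open lower end), 58 mm above the bench at the start; z points to the closed end. Raise it 50 mm to clear the knob.
- board_under_test: Loose green circuit board 74 x 127 x 18 mm lying on the bench to the right of the holder; to be left alone. Origin: centre of its underside.
- relay_1: Loose black relay 21 x 31 x 19 mm on the bench at the right; to be left alone. Origin: centre of its underside.
- flux_bottle: Loose amber dropper bottle 33 mm across, 102 mm high, standing at the right towards the back; to be left alone. Origin: centre of its underside.

How it is judged (in metres and radians):
On the way, in this order (a step that is already met when the one before it is completed fails the run):
1. the dust cap stands on the bench, rim down, let go, clear of the holder, with the sleeve still in its first hole (height (world z) of dust_cap below 0.005 m and angle between dust_cap's own z axis and vertical below 0.1 rad and horizontal distance between dust_cap and pull_knob above 0.055 m and contact force between the fingers and dust_cap below 0.1 N and value of joint sleeve between -0.004 and 0.004 m), for 0.2 s.
2. the pin is pulled clear of the first hole by the knob (value of joint plunger above 0.009 m and value of joint sleeve between -0.01 and 0.01 m and contact force between the fingers and pull_knob above 1 N), for 0.05 s.
3. the pin is fully home in the next hole away from the fixed jaw (value of joint plunger below 0.002 m and value of joint sleeve between 0.0265 and 0.0335 m), for 0.2 s.
At the end, for the whole second after the job is handed in: Sleeve within 3.5 mm of the next hole (joint sleeve 0.0265 to 0.0335), joint plunger under 2 mm, fingers on the red knob with over 3 N; cap on the bench on its rim (within 5 mm, 0.1 rad), untouched by fingers and holder, over 55 mm from the knob's axis (all of step 3 and contact force between the fingers and pull_knob above 3 N and height (world z) of dust_cap below 0.005 m and angle between dust_cap's own z axis and vertical below 0.1 rad and horizontal distance between dust_cap and pull_knob above 0.055 m and contact force between the fingers and dust_cap below 0.1 N and contact force between dust_cap and board_holder below 0.1 N); the arm keeps its last pose, push and grip.
It fails at once if the cap is let go above the bench (contact force between the fingers and dust_cap below 0.02 N and height (world z) of dust_cap above 0.015 m and distance of dust_cap from where it was at the start of the episode above 0.05 m).
It fails at once if the loose board is disturbed (distance of board_under_test from where it was at the start of the episode above 0.02 m).
It fails at once if the loose relay is disturbed (distance of relay_1 from where it was at the start of the episode above 0.02 m).
It fails at once if the bottle is disturbed (distance of flux_bottle from where it was at the start of the episode above 0.02 m).
It also fails if it takes over 48 s, if anything falls off the work surface, if the arm or the gripper's body presses on something with over 40 N, if the wrist force passes 120 N, or if a joint passes its speed limit or range.

## Working session

There is one attempt and no reset: what is moved stays moved. The work goes in short steps, Python scripts to look and compute and a tool call to move; the robot and the scene stay as the last step left them, time stands still between calls to the robot, and variables do not carry over. Pictures are saved under pics/ and viewed, at most 10 in all, crops included, and the job is handed in when it is done.

Besides the shell and the picture viewer there is one more tool, called after "Emit:" in YAML: its name, and indented under it one key for each argument. arm_command: Moves the arm, as the interface text tells. Its arguments: {"type":"object","properties":{"deltas":{"type":"array"},"squeeze":{"type":"number"}},"required":["deltas"]}

```bash
mkdir -p pics; cat > h.py <<'E'
import numpy as np, cv2
from rig import env
def ray(im,px):
    K=im["camera_matrix"]; R=np.array(im["orientation"]); 
    d=np.linalg.inv(np.array(K))@[px[0],px[1],1.]
    return np.array(im["eye"]), R@np.array([d[0],-d[1],-d[2]])
def atz(im,px,z):
    e,d=ray(im,px); return e+d*(z-e[2])/d[2]
def proj(im,P):
    R=np.array(im["orientation"]); c=R.T@(np.array(P)-np.array(im["eye"]))
    p=np.array(im["camera_matrix"])@[c[0],-c[1],-c[2]]; return p[:2]/p[2]
def tri(a,b):
    (e1,d1),(e2,d2)=a,b
    A=np.array([d1,-d2]).T; s=np.linalg.lstsq(A,e2-e1,rcond=None)[0]
    p,q=e1+d1*s[0],e2+d2*s[1]; return (p+q)/2,np.linalg.norm(p-q)
E
python3 - <<'E'
from h import *
np.set_printoptions(precision=4,suppress=True)
ims={n:env.get_image(n) for n in("side","top")}
for n,i in ims.items():
    cv2.imwrite(f"pics/{n}0.png",i["color"]); print(n,i["eye"],{k:v for k,v in i.items() if k not in("color","eye")})
for q in ["dust_cap","board_holder","knob_grip","flux_bottle","board_under_test","relay_1"]:
    t={}
    for n,i in ims.items():
        r=env.tip_of(q,i)[:2]; l=env.look_for(q,i)[:1]; print(q,n,r,l)
        if r:t[n]=ray(i,r[0]["location"])
    if len(t)==2: print("  tri",tri(*t.values()))
print(env.observe(), env.pinch_z)
E
```

```text
side [ 0.4066 -0.957   0.5116] {'camera_matrix': array([[411.6306,   0.    , 256.0402],
       [  0.    , 411.6306, 192.621 ],
       [  0.    ,   0.    ,   1.    ]]), 'orientation': array([[ 0.9824,  0.0978, -0.1593],
       [-0.1867,  0.4725, -0.8613],
       [-0.0089,  0.8759,  0.4825]]), 'shot': 1}
top [ 0.3641 -0.1824  0.9265] {'camera_matrix': array([[399.905 ,   0.    , 260.0692],
       [  0.    , 399.905 , 197.4235],
       [  0.    ,   0.    ,   1.    ]]), 'orientation': array([[-0.017 ,  0.9666, -0.2557],
       [-0.9999, -0.0172,  0.0017],
       [-0.0027,  0.2557,  0.9668]]), 'shot': 2}
dust_cap side [{'location': [231.7, 183.7], 'p': 0.83}] [{'box': [222.3, 159.9, 237.1, 185.4], 'p': 0.66}]
dust_cap top [{'location': [213.6, 235.7], 'p': 0.58}] [{'box': [202.6, 219.5, 225.6, 239.8], 'p': 0.89}]
  tri (array([ 0.5096, -0.0798,  0.0515]), np.float64(0.0007352916399663295))
board_holder side [{'location': [232.5, 202.0], 'p': 0.81}] [{'box': [198.3, 159.6, 272.1, 235.9], 'p': 0.96}]
board_holder top [{'location': [297.7, 222.6], 'p': 0.69}, {'location': [213.2, 241.2], 'p'
[... 828 characters left out ...]
x': [293.5, 219.0, 305.2, 221.9], 'p': 0.64}]
  tri (array([ 0.5497, -0.2732, -0.0084]), np.float64(0.004063042270546002))
{'time_s': 1.3, 'q': array([ 61.461 ,  21.8073,  74.3375,  -0.0011,  83.8582, -12.3364]), 'qvel': array([ 0.054 ,  0.0168,  0.0114, -0.0496,  0.0828, -0.0508]), 'joint_efforts': array([ -0.0009, -44.833 , -23.1463,  -0.0002,   0.0007,  -0.    ]), 'position': array([0.1535, 0.5281, 0.2313]), 'tool_rot': array([[-0.9603,  0.279 , -0.    ],
       [ 0.279 ,  0.9603, -0.0001],
       [-0.    , -0.0001, -1.    ]]), 'ft_force': array([ 0.4999,  0.0455, -0.2581]), 'wrist_torque': array([ 0.0032,  0.0548, -0.0641]), 'gripper_force': 0.0, 'grip_width': 0.0850919412922997} -0.0187
```

```bash
python3 - <<'E'
import cv2
a=cv2.imread("pics/top0.png")[130:300,100:380]
b=cv2.imread("pics/side0.png")[140:310,160:380]
cv2.imwrite("pics/t0c.png",cv2.resize(a,None,fx=2.8,fy=2.8,interpolation=cv2.INTER_CUBIC))
cv2.imwrite("pics/s0c.png",cv2.resize(b,None,fx=3.5,fy=3.5,interpolation=cv2.INTER_CUBIC))
E
```

```text
(no output)
```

View pics/t0c.png

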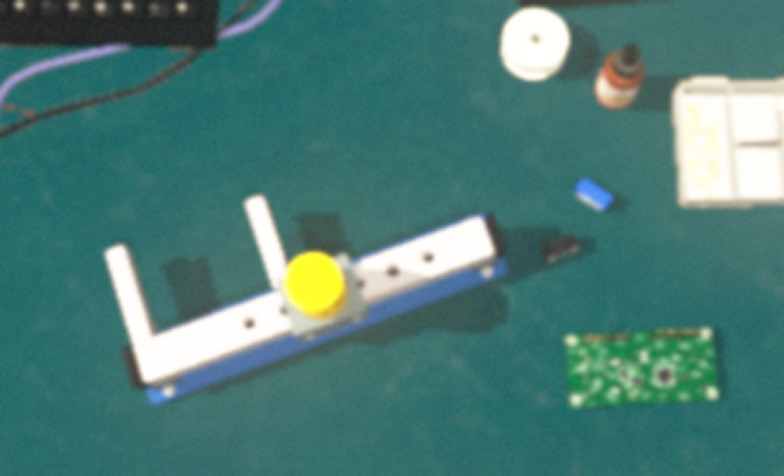

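View pics/s0c.png

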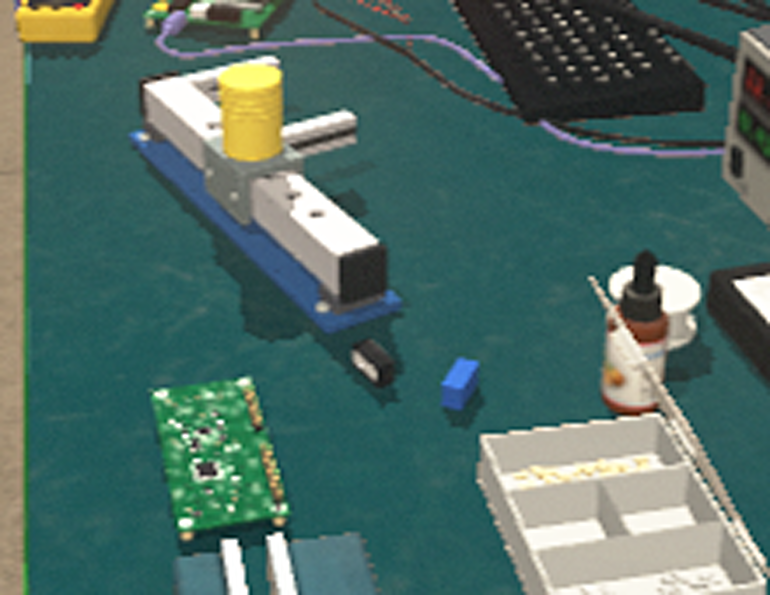

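The top crop shows the cap at crop (315,284) on the sleeve and tube holes at (250,323), (285,310), (361,284), (393,271) and (428,257). The board is lower right, and relay and bottle are on the right. The side view agrees. Next I fit the cap's silhouette and the tube direction.

```bash
cat >> h.py <<'E'
from scipy.optimize import minimize
def cyl(im,x,y,z0,z1,r):
    a=np.linspace(0,2*np.pi,60); P=[proj(im,[x+r*np.cos(t),y+r*np.sin(t),z]) for z in(z0,z1) for t in a]
    return cv2.convexHull(np.float32(P))
def fit(im,mask,x,y,z0,z1,r):
    S=8; ys,xs=np.nonzero(mask); o=np.array([xs.min()-15,ys.min()-15]); w=int(np.ptp(xs)+30),int(np.ptp(ys)+30)
    M=cv2.resize(mask[o[1]:o[1]+w[1],o[0]:o[0]+w[0]].astype(np.uint8)*255,None,fx=S,fy=S,interpolation=cv2.INTER_LINEAR)>127
    def c(v):
        h=(cyl(im,v[0],v[1],z0,z1,r)-o+.5)*S; m=np.zeros(M.shape,np.uint8); cv2.fillConvexPoly(m,h.round().astype(np.int32),1)
        return 1-(M&(m>0)).sum()/(M|(m>0)).sum()
    b=minimize(c,[x,y],method="Nelder-Mead",options=dict(initial_simplex=[[x,y],[x+.008,y],[x,y+.008]],xatol=1e-4,fatol=1e-4))
    return b.x,b.fun
def blob(im,lo,hi,box):
    m=cv2.inRange(cv2.cvtColor(im["color"],cv2.COLOR_BGR2HSV),lo,hi)>0; k=np.zeros_like(m); l,t,r,b=map(int,box); k[t:b,l:r]=m[t:b,l:r]
    n,L,s,_=cv2.connectedComponentsWithStats(k.astype(np.uint8)); return L==1+s[1:,4].argmax()
E
python3 - <<'E'
from h import *
np.set_printoptions(precision=4,suppress=True)
for n,b in(("side",(212,150,250,195)),("top",(192,210,236,250))):
    i=env.get_image(n); m=blob(i,(18,110,70),(38,255,255),b); print(n,m.sum(),fit(i,m,.51,-.08,.058,.112,.021))
hs=np.array([(250,323),(285,310),(361,284),(393,271),(428,257)])/2.8+[100,130]
W=np.array([atz(i,p,.05)[:2] for p in hs]); yl=np.array([.055,.025,-.035,-.065,-.095])
A=np.polyfit(yl,W,1); print(W,A, "axis y dir deg",np.degrees(np.arctan2(A[0][1],A[0][0])),np.linalg.norm(A[0]),"plunger@0",A[1]-.005*A[0],"plunger@.03",A[1]-.035*A[0])
E
```

```text
side 449 (array([ 0.5098, -0.0815]), np.float64(0.07178549266795131))
top 416 (array([ 0.5133, -0.0817]), np.float64(0.051520270270270285))
[[ 0.4898 -0.0265]
 [ 0.4995 -0.0537]
 [ 0.5192 -0.1135]
 [ 0.5292 -0.1389]
 [ 0.5401 -0.1669]] [[-0.3335  0.9411]
 [ 0.5079 -0.0783]] axis y dir deg 109.51199564612831 0.9984736254582773 plunger@0 [ 0.5096 -0.083 ] plunger@.03 [ 0.5196 -0.1112]
```

View pics/side0.png

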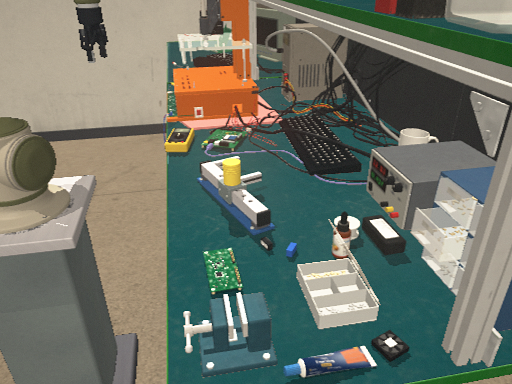

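Emit:
arm_command:
  deltas:
    - {"rz": -0.125, "dz": -0.01}
    - {"rz": -0.125, "dz": -0.01}
    - {"rz": -0.125}
    - {"rz": -0.125}
    - {"rz": -0.123}
    - {"dx": -0.006, "dy": -0.03}
    - {"dx": -0.009, "dy": -0.045}
    - {"dx": -0.009, "dy": -0.045}
    - {"dx": -0.009, "dy": -0.045}
    - {"dx": -0.009, "dy": -0.045}
    - {"dx": -0.009, "dy": -0.045}
    - {"dx": -0.009, "dy": -0.045}

```text
invalid input
```

The full side view shows the bench's near edge at col ~168, an orange machine at (175–258, 68–125) and a multimeter at (178,140). The cap is at (232,172). I check the edge and machine positions before moving.

```bash
python3 - <<'E'
from h import *
np.set_printoptions(precision=3,suppress=True)
i=env.get_image("side")
for p in[(168,130),(168,200),(168,280),(178,118),(258,108),(165,145),(180,128),(308,118),(355,172)]: print(p,atz(i,p,0.))
print(proj(i,[.417,-.115,0]))
print(env.observe()["time_s"])
E
```

```text
(168, 130) [0.354 0.476 0.   ]
(168, 200) [ 0.352 -0.037  0.   ]
(168, 280) [ 0.352 -0.342  0.   ]
(178, 118) [0.392 0.604 0.   ]
(258, 108) [0.718 0.663 0.   ]
(165, 145) [0.344 0.335 0.   ]
(180, 128) [0.396 0.488 0.   ]
(308, 118) [0.881 0.497 0.   ]
(355, 172) [0.871 0.018 0.   ]
[195.854 213.416]
1.45
```

Emit:
arm_command:
  deltas:
    - {"rx": 0, "ry": 0, "rz": -0.125, "dx": 0, "dy": 0, "dz": -0.01, "fingers": 0.085}
    - {"rx": 0, "ry": 0, "rz": -0.125, "dx": 0, "dy": 0, "dz": -0.01, "fingers": 0.085}
    - {"rx": 0, "ry": 0, "rz": -0.125, "dx": 0, "dy": 0, "dz": 0, "fingers": 0.085}
    - {"rx": 0, "ry": 0, "rz": -0.125, "dx": 0, "dy": 0, "dz": 0, "fingers": 0.085}
    - {"rx": 0, "ry": 0, "rz": -0.123, "dx": 0, "dy": 0, "dz": 0, "fingers": 0.085}

```text
time_s: 1.95
position: [0.1535, 0.5281, 0.2514]
tool_rot: [[-0.941, -0.338, 0.0], [-0.338, 0.941, 0.0], [-0.0, 0.0, -1.0]]
ft_force: [-0.3, -0.4, -0.2]
grip_width: 0.085
gripper_force: 0.0
```

Emit:
arm_command:
  deltas:
    - {"rx": 0, "ry": 0, "rz": 0, "dx": -0.004, "dy": -0.025, "dz": 0, "fingers": 0.085}
    - {"rx": 0, "ry": 0, "rz": 0, "dx": -0.009, "dy": -0.045, "dz": 0, "fingers": 0.085}
    - {"rx": 0, "ry": 0, "rz": 0, "dx": -0.009, "dy": -0.045, "dz": 0, "fingers": 0.085}
    - {"rx": 0, "ry": 0, "rz": 0, "dx": -0.009, "dy": -0.045, "dz": 0, "fingers": 0.085}
    - {"rx": 0, "ry": 0, "rz": 0, "dx": -0.009, "dy": -0.045, "dz": 0, "fingers": 0.085}
    - {"rx": 0, "ry": 0, "rz": 0, "dx": -0.009, "dy": -0.045, "dz": 0, "fingers": 0.085}
    - {"rx": 0, "ry": 0, "rz": 0, "dx": -0.009, "dy": -0.045, "dz": 0, "fingers": 0.085}
    - {"rx": 0, "ry": 0, "rz": 0, "dx": -0.009, "dy": -0.045, "dz": 0, "fingers": 0.085}
    - {"rx": 0, "ry": 0, "rz": 0, "dx": -0.009, "dy": -0.045, "dz": 0, "fingers": 0.085}
    - {"rx": 0, "ry": 0, "rz": 0, "dx": -0.009, "dy": -0.045, "dz": 0, "fingers": 0.085}
    - {"rx": 0, "ry": 0, "rz": 0, "dx": -0.009, "dy": -0.045, "dz": 0, "fingers": 0.085}
    - {"rx": 0, "ry": 0, "rz": 0, "dx": -0.009, "dy": -0.045, "dz": 0, "fingers": 0.085}

```text
time_s: 3.15
position: [0.4247, 0.0704, 0.2516]
tool_rot: [[-0.943, -0.333, 0.001], [-0.333, 0.943, 0.0], [-0.001, -0.0, -1.0]]
ft_force: [-0.2, 0.8, -0.1]
grip_width: 0.0849
gripper_force: 0.0
```

Emit:
arm_command:
  deltas:
    - {"rx": 0, "ry": 0, "rz": 0, "dx": -0.006, "dy": -0.034, "dz": 0, "fingers": 0.085}
    - {"rx": 0, "ry": 0, "rz": 0, "dx": -0.006, "dy": -0.034, "dz": 0, "fingers": 0.085}
    - {"rx": 0, "ry": 0, "rz": 0, "dx": -0.006, "dy": -0.034, "dz": 0, "fingers": 0.085}
    - {"rx": 0, "ry": 0, "rz": 0, "dx": -0.006, "dy": -0.034, "dz": 0, "fingers": 0.085}
    - {"rx": 0, "ry": 0, "rz": 0, "dx": -0.006, "dy": -0.034, "dz": 0, "fingers": 0.085}
    - {"rx": 0, "ry": 0, "rz": 0, "dx": 0, "dy": 0, "dz": 0, "fingers": 0.085}

```text
time_s: 3.75
position: [0.5104, -0.081, 0.2506]
tool_rot: [[-0.944, -0.331, -0.0], [-0.331, 0.944, -0.001], [0.0, -0.0, -1.0]]
ft_force: [-0.8, -0.2, 0.2]
grip_width: 0.0856
gripper_force: 0.0
```

Emit:
arm_command:
  deltas:
    - {"rx": 0, "ry": 0, "rz": 0, "dx": 0, "dy": 0, "dz": 0.04, "fingers": 0.085}
    - {"rx": 0, "ry": 0, "rz": 0, "dx": 0, "dy": 0, "dz": 0.04, "fingers": 0.085}
    - {"rx": 0, "ry": 0, "rz": 0, "dx": 0, "dy": 0, "dz": 0.03, "fingers": 0.085}
    - {"rx": 0, "ry": 0, "rz": 0, "dx": 0, "dy": 0, "dz": 0.03, "fingers": 0.085}
    - {"rx": 0, "ry": 0, "rz": 0, "dx": 0, "dy": 0, "dz": 0.02, "fingers": 0.085}
    - {"rx": 0, "ry": 0, "rz": 0, "dx": 0, "dy": 0, "dz": 0.013, "fingers": 0.085}
    - {"rx": 0, "ry": 0, "rz": 0, "dx": 0, "dy": 0, "dz": 0, "fingers": 0.085}

```text
time_s: 4.45
position: [0.5081, -0.0771, 0.077]
tool_rot: [[-0.943, -0.334, -0.003], [-0.334, 0.943, 0.001], [0.003, 0.002, -1.0]]
ft_force: [-0.9, 0.6, -1.1]
grip_width: 0.0851
gripper_force: 0.0
```

```bash
python3 - <<'E'
from h import *
o=env.observe();print(o["position"],o["ft_force"])
for n,b in(("side",(190,130,280,230)),("top",(150,190,270,270))):
    i=env.get_image(n); l,t,r,bb=b; cv2.imwrite(f"pics/{n}1.png",cv2.resize(i["color"][t:bb,l:r],None,fx=5,fy=5,interpolation=cv2.INTER_CUBIC))
a=cv2.imread("pics/side1.png");b=cv2.imread("pics/top1.png");h=400
f=lambda x:cv2.resize(x,(int(x.shape[1]*300/x.shape[0]),300))
cv2.imwrite("pics/c1.png",np.hstack([f(a),f(b)]))
E
```

```text
[ 0.50807256 -0.07706126  0.0770374 ] [-0.92602919  0.60685647 -1.08138439]
```

View pics/c1.png

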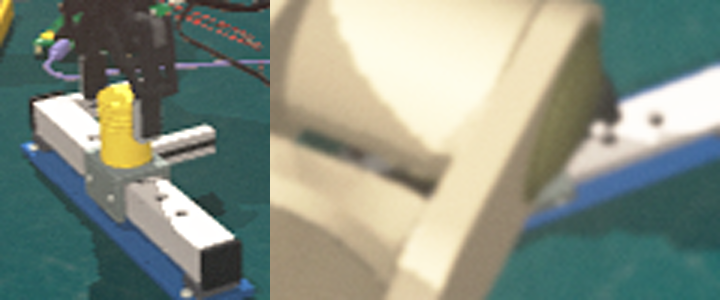

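The fingers straddle the cap, and the arm drifted about 5 mm along the tube. I correct that and then grip.

Emit:
arm_command:
  deltas:
    - {"rx": 0, "ry": 0, "rz": 0, "dx": -0.001, "dy": -0.005, "dz": 0, "fingers": 0.085}
    - {"rx": 0, "ry": 0, "rz": 0, "dx": 0, "dy": 0, "dz": 0, "fingers": 0.06}
    - {"rx": 0, "ry": 0, "rz": 0, "dx": 0, "dy": 0, "dz": 0, "fingers": 0.04}
    - {"rx": 0, "ry": 0, "rz": 0, "dx": 0, "dy": 0, "dz": 0, "fingers": 0.03}
    - {"rx": 0, "ry": 0, "rz": 0, "dx": 0, "dy": 0, "dz": 0, "fingers": 0.03}
    - {"rx": 0, "ry": 0, "rz": 0, "dx": 0, "dy": 0, "dz": 0, "fingers": 0.03}
  squeeze: 25

```text
time_s: 5.15
position: [0.5118, -0.0823, 0.0787]
tool_rot: [[-0.943, -0.334, 0.001], [-0.334, 0.943, -0.0], [-0.0, -0.0, -1.0]]
ft_force: [-1.2, -0.4, 6.0]
grip_width: 0.0418
gripper_force: 25.2
```

Emit:
arm_command:
  deltas:
    - {"rx": 0, "ry": 0, "rz": 0, "dx": 0, "dy": 0, "dz": -0.005, "fingers": 0.03}
    - {"rx": 0, "ry": 0, "rz": 0, "dx": 0, "dy": 0, "dz": -0.01, "fingers": 0.03}
    - {"rx": 0, "ry": 0, "rz": 0, "dx": 0, "dy": 0, "dz": -0.015, "fingers": 0.03}
    - {"rx": 0, "ry": 0, "rz": 0, "dx": 0, "dy": 0, "dz": -0.015, "fingers": 0.03}
    - {"rx": 0, "ry": 0, "rz": 0, "dx": 0, "dy": 0, "dz": -0.015, "fingers": 0.03}
    - {"rx": 0, "ry": 0, "rz": 0, "dx": 0, "dy": 0, "dz": -0.01, "fingers": 0.03}
    - {"rx": 0, "ry": 0, "rz": 0, "dx": 0, "dy": 0, "dz": 0, "fingers": 0.03}

```text
time_s: 5.85
position: [0.5122, -0.0825, 0.1498]
tool_rot: [[-0.943, -0.334, 0.003], [-0.334, 0.943, -0.001], [-0.002, -0.002, -1.0]]
ft_force: [0.2, -0.3, 0.1]
grip_width: 0.0417
gripper_force: 25.5
```

```bash
python3 - <<'E'
from h import *
i=env.get_image("side"); cv2.imwrite("pics/s2.png",cv2.resize(i["color"][110:240,170:300],None,fx=4,fy=4,interpolation=cv2.INTER_CUBIC))
for q in("dust_cap","knob_grip"): print(q,env.tip_of(q,i)[:1])
o=env.observe();print(o["position"],o["grip_width"])
for q in("dust_cap","knob_grip"):
  r=env.tip_of(q,i)[:1]
  if r: print(atz(i,r[0]["location"],o["position"][2]-.0205 if q=="dust_cap" else .09))
E
```

```text
dust_cap [{'location': [229.7, 156.2], 'p': 0.59}]
knob_grip [{'location': [233.2, 168.7], 'p': 0.51}]
[ 0.51137998 -0.08220493  0.14776185] 0.0417067330508497
[ 0.50643429 -0.0873334   0.12726185]
[ 0.51460343 -0.0776353   0.09      ]
```

View pics/s2.png

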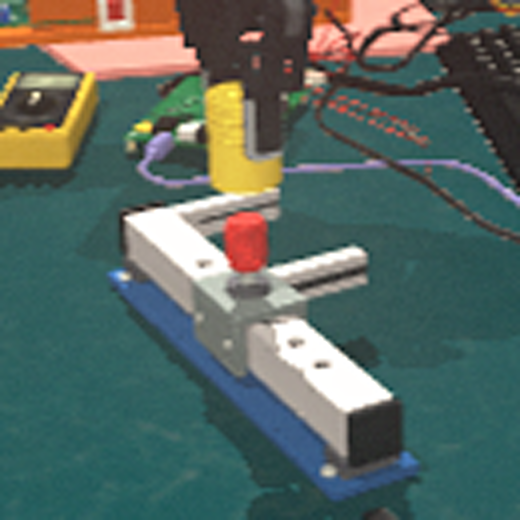

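The cap is held above the bare red knob, which is at crop (246,242). Next I move 90 mm sideways toward the robot and lower.

Emit:
arm_command:
  deltas:
    - {"rx": 0, "ry": 0, "rz": 0, "dx": 0.015, "dy": 0, "dz": 0, "fingers": 0.03}
    - {"rx": 0, "ry": 0, "rz": 0, "dx": 0.03, "dy": 0, "dz": 0, "fingers": 0.03}
    - {"rx": 0, "ry": 0, "rz": 0, "dx": 0.03, "dy": 0, "dz": 0, "fingers": 0.03}
    - {"rx": 0, "ry": 0, "rz": 0, "dx": 0.018, "dy": 0, "dz": 0, "fingers": 0.03}
    - {"rx": 0, "ry": 0, "rz": 0, "dx": 0, "dy": 0, "dz": 0.03, "fingers": 0.03}
    - {"rx": 0, "ry": 0, "rz": 0, "dx": 0, "dy": 0, "dz": 0.03, "fingers": 0.03}
    - {"rx": 0, "ry": 0, "rz": 0, "dx": 0, "dy": 0, "dz": 0.03, "fingers": 0.03}
    - {"rx": 0, "ry": 0, "rz": 0, "dx": 0, "dy": 0, "dz": 0.015, "fingers": 0.03}
    - {"rx": 0, "ry": 0, "rz": 0, "dx": 0, "dy": 0, "dz": 0, "fingers": 0.03}
    - {"rx": 0, "ry": 0, "rz": 0, "dx": 0, "dy": 0, "dz": 0, "fingers": 0.03}

```text
time_s: 7.1
position: [0.4241, -0.1134, 0.0435]
tool_rot: [[-0.943, -0.334, -0.0], [-0.334, 0.943, 0.0], [0.0, 0.0, -1.0]]
ft_force: [-0.1, 0.2, -0.8]
grip_width: 0.0414
gripper_force: 25.5
```

Emit:
arm_command:
  deltas:
    - {"rx": 0, "ry": 0, "rz": 0, "dx": 0, "dy": 0, "dz": 0.01, "fingers": 0.03}
    - {"rx": 0, "ry": 0, "rz": 0, "dx": 0, "dy": 0, "dz": 0.006, "fingers": 0.03}
    - {"rx": 0, "ry": 0, "rz": 0, "dx": 0, "dy": 0, "dz": 0.004, "fingers": 0.03}
    - {"rx": 0, "ry": 0, "rz": 0, "dx": 0, "dy": 0, "dz": 0, "fingers": 0.03}

```text
time_s: 7.5
position: [0.4239, -0.1132, 0.0229]
tool_rot: [[-0.943, -0.334, -0.001], [-0.334, 0.943, 0.0], [0.0, 0.001, -1.0]]
ft_force: [-0.2, -0.1, -0.5]
grip_width: 0.0416
gripper_force: 25.5
```

Emit:
arm_command:
  deltas:
    - {"rx": 0, "ry": 0, "rz": 0, "dx": 0, "dy": 0, "dz": 0.002, "fingers": 0.03}
    - {"rx": 0, "ry": 0, "rz": 0, "dx": 0, "dy": 0, "dz": 0.001, "fingers": 0.03}
    - {"rx": 0, "ry": 0, "rz": 0, "dx": 0, "dy": 0, "dz": 0, "fingers": 0.03}

```text
time_s: 7.8
position: [0.4242, -0.1134, 0.0208]
tool_rot: [[-0.943, -0.334, 0.001], [-0.334, 0.943, -0.0], [-0.0, -0.001, -1.0]]
ft_force: [-1.0, -0.4, 4.7]
grip_width: 0.0415
gripper_force: 25.9
```

The bench is touched at 4.7 N, so I release and rise.

Emit:
arm_command:
  deltas:
    - {"rx": 0, "ry": 0, "rz": 0, "dx": 0, "dy": 0, "dz": 0, "fingers": 0.085}
    - {"rx": 0, "ry": 0, "rz": 0, "dx": 0, "dy": 0, "dz": 0, "fingers": 0.085}
    - {"rx": 0, "ry": 0, "rz": 0, "dx": 0, "dy": 0, "dz": 0, "fingers": 0.085}
    - {"rx": 0, "ry": 0, "rz": 0, "dx": 0, "dy": 0, "dz": 0, "fingers": 0.085}
    - {"rx": 0, "ry": 0, "rz": 0, "dx": 0, "dy": 0, "dz": 0, "fingers": 0.085}
    - {"rx": 0, "ry": 0, "rz": 0, "dx": 0, "dy": 0, "dz": -0.02, "fingers": 0.085}
    - {"rx": 0, "ry": 0, "rz": 0, "dx": 0, "dy": 0, "dz": -0.04, "fingers": 0.085}
    - {"rx": 0, "ry": 0, "rz": 0, "dx": 0, "dy": 0, "dz": -0.045, "fingers": 0.085}
    - {"rx": 0, "ry": 0, "rz": 0, "dx": 0, "dy": 0, "dz": -0.045, "fingers": 0.085}
    - {"rx": 0, "ry": 0, "rz": 0, "dx": 0, "dy": 0, "dz": 0, "fingers": 0.085}

```text
time_s: 8.8
position: [0.426, -0.1144, 0.1753]
tool_rot: [[-0.943, -0.334, 0.009], [-0.334, 0.943, -0.005], [-0.007, -0.008, -1.0]]
ft_force: [0.3, -0.2, -1.0]
grip_width: 0.0851
gripper_force: 0.0
```

```bash
python3 - <<'E'
from h import *
np.set_printoptions(precision=4,suppress=True)
for n in("side","top"):
    i=env.get_image(n); cv2.imwrite(f"pics/{n}3.png",i["color"])
    r=env.tip_of("knob_grip",i)[:1]; print(n,r, r and atz(i,r[0]["location"],.09)); r=env.tip_of("dust_cap",i)[:1]; print(r, r and atz(i,r[0]["location"],0))
    hsv=cv2.cvtColor(i["color"],cv2.COLOR_BGR2HSV); u,v=proj(i,[.511,-.082,.09]).astype(int)
    try:
        i2=dict(i); c=i["color"].copy(); H=hsv.copy(); H[...,0]=(H[...,0].astype(int)+30)%180; i2["color"]=cv2.cvtColor(H,cv2.COLOR_HSV2BGR)
        m=blob(i2,(18,120,60),(42,255,255),(u-18,v-20,u+18,v+20)); print(m.sum(),"red",fit(i,m,.511,-.082,.073,.104,.012))
    except Exception as e: print(e)
a=cv2.imread("pics/side3.png")[110:250,150:310];b=cv2.imread("pics/top3.png")[180:320,140:300]
cv2.imwrite("pics/c3.png",cv2.resize(np.hstack([a,b]),None,fx=2.5,fy=2.5,interpolation=cv2.INTER_CUBIC))
print(env.observe()["position"])
E
```

```text
side [{'location': [231.3, 170.7], 'p': 0.62}] [ 0.5087 -0.0875  0.09  ]
[{'location': [197.3, 213.7], 'p': 0.71}] [ 0.4203 -0.117   0.    ]
143 red (array([ 0.5097, -0.0788]), np.float64(0.14015702239022976))
top [] []
[] []
attempt to get argmax of an empty sequence
[ 0.4235 -0.1131  0.1692]
```

View pics/c3.png

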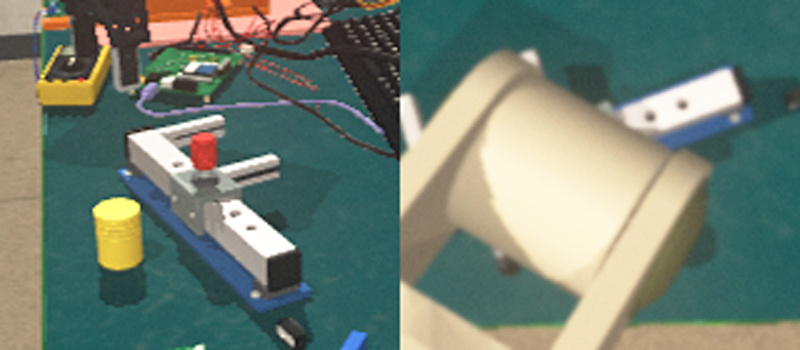

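The cap stands upright at crop (119,233) and the knob is bare at (203,152). I move over the knob and down.

Emit:
arm_command:
  deltas:
    - {"rx": 0, "ry": 0, "rz": 0, "dx": -0.023, "dy": 0, "dz": 0, "fingers": 0.085}
    - {"rx": 0, "ry": 0, "rz": 0, "dx": -0.035, "dy": 0, "dz": 0, "fingers": 0.085}
    - {"rx": 0, "ry": 0, "rz": 0, "dx": -0.035, "dy": 0, "dz": 0, "fingers": 0.085}
    - {"rx": 0, "ry": 0, "rz": 0, "dx": 0, "dy": 0, "dz": 0, "fingers": 0.085}
    - {"rx": 0, "ry": 0, "rz": 0, "dx": 0, "dy": 0, "dz": 0.03, "fingers": 0.07}
    - {"rx": 0, "ry": 0, "rz": 0, "dx": 0, "dy": 0, "dz": 0.03, "fingers": 0.07}
    - {"rx": 0, "ry": 0, "rz": 0, "dx": 0, "dy": 0, "dz": 0.025, "fingers": 0.07}
    - {"rx": 0, "ry": 0, "rz": 0, "dx": 0, "dy": 0, "dz": 0.012, "fingers": 0.06}
    - {"rx": 0, "ry": 0, "rz": 0, "dx": 0, "dy": 0, "dz": 0, "fingers": 0.06}
    - {"rx": 0, "ry": 0, "rz": 0, "dx": 0, "dy": 0, "dz": 0, "fingers": 0.06}

```text
time_s: 10.1
position: [0.5114, -0.0825, 0.0732]
tool_rot: [[-0.943, -0.333, -0.001], [-0.333, 0.943, 0.0], [0.001, 0.001, -1.0]]
ft_force: [-0.1, 0.0, 0.7]
grip_width: 0.0601
gripper_force: 0.0
```

Emit:
arm_command:
  deltas:
    - {"rx": 0, "ry": 0, "rz": 0, "dx": 0, "dy": 0, "dz": 0.001, "fingers": 0.04}
    - {"rx": 0, "ry": 0, "rz": 0, "dx": 0, "dy": 0, "dz": 0, "fingers": 0.02}
    - {"rx": 0, "ry": 0, "rz": 0, "dx": 0, "dy": 0, "dz": 0, "fingers": 0.012}
    - {"rx": 0, "ry": 0, "rz": 0, "dx": 0, "dy": 0, "dz": 0, "fingers": 0.012}
    - {"rx": 0, "ry": 0, "rz": 0, "dx": 0, "dy": 0, "dz": 0, "fingers": 0.012}
    - {"rx": 0, "ry": 0, "rz": 0, "dx": 0, "dy": 0, "dz": 0, "fingers": 0.012}
  squeeze: 40

```text
time_s: 10.7
position: [0.5119, -0.0824, 0.073]
tool_rot: [[-0.943, -0.334, 0.001], [-0.334, 0.943, -0.0], [-0.001, -0.001, -1.0]]
ft_force: [-2.2, 1.6, 6.4]
grip_width: 0.0227
gripper_force: 39.2
```

Emit:
arm_command:
  deltas:
    - {"rx": 0, "ry": 0, "rz": 0, "dx": 0, "dy": 0, "dz": -0.003, "fingers": 0.012}
    - {"rx": 0, "ry": 0, "rz": 0, "dx": 0, "dy": 0, "dz": -0.004, "fingers": 0.012}
    - {"rx": 0, "ry": 0, "rz": 0, "dx": 0, "dy": 0, "dz": -0.004, "fingers": 0.012}
    - {"rx": 0, "ry": 0, "rz": 0, "dx": 0, "dy": 0, "dz": -0.002, "fingers": 0.012}
    - {"rx": 0, "ry": 0, "rz": 0, "dx": 0, "dy": 0, "dz": 0, "fingers": 0.012}
    - {"rx": 0, "ry": 0, "rz": 0, "dx": 0, "dy": 0, "dz": 0, "fingers": 0.012}

```text
time_s: 11.3
position: [0.5117, -0.0823, 0.0852]
tool_rot: [[-0.943, -0.334, -0.0], [-0.334, 0.943, 0.0], [0.0, 0.0, -1.0]]
ft_force: [2.6, -0.1, -7.2]
grip_width: 0.0227
gripper_force: 39.5
```

Emit:
arm_command:
  deltas:
    - {"rx": 0, "ry": 0, "rz": 0, "dx": 0, "dy": -0.003, "dz": 0, "fingers": 0.012}
    - {"rx": 0, "ry": 0, "rz": 0, "dx": 0, "dy": -0.004, "dz": 0, "fingers": 0.012}
    - {"rx": 0, "ry": 0, "rz": 0, "dx": 0, "dy": -0.005, "dz": 0, "fingers": 0.012}
    - {"rx": 0, "ry": 0, "rz": 0, "dx": 0, "dy": -0.005, "dz": 0, "fingers": 0.012}

```text
time_s: 11.7
position: [0.5175, -0.0986, 0.0852]
tool_rot: [[-0.943, -0.334, -0.0], [-0.334, 0.943, 0.0], [0.0, 0.0, -1.0]]
ft_force: [2.8, 2.2, -7.4]
grip_width: 0.023
gripper_force: 39.5
```

Emit:
arm_command:
  deltas:
    - {"rx": 0, "ry": 0, "rz": 0, "dx": 0, "dy": -0.005, "dz": 0, "fingers": 0.012}
    - {"rx": 0, "ry": 0, "rz": 0, "dx": 0, "dy": -0.005, "dz": 0, "fingers": 0.012}
    - {"rx": 0, "ry": 0, "rz": 0, "dx": 0, "dy": -0.003, "dz": 0, "fingers": 0.012}
    - {"rx": 0, "ry": 0, "rz": 0, "dx": 0, "dy": 0, "dz": 0, "fingers": 0.012}
    - {"rx": 0, "ry": 0, "rz": 0, "dx": 0, "dy": 0, "dz": 0, "fingers": 0.012}

```text
time_s: 12.2
position: [0.5219, -0.1111, 0.0854]
tool_rot: [[-0.943, -0.334, 0.001], [-0.334, 0.943, -0.001], [-0.0, -0.001, -1.0]]
ft_force: [3.7, -0.4, -6.8]
grip_width: 0.0225
gripper_force: 39.5
```

Emit:
arm_command:
  deltas:
    - {"rx": 0, "ry": 0, "rz": 0, "dx": 0, "dy": 0, "dz": 0.003, "fingers": 0.012}
    - {"rx": 0, "ry": 0, "rz": 0, "dx": 0, "dy": 0, "dz": 0.003, "fingers": 0.012}
    - {"rx": 0, "ry": 0, "rz": 0, "dx": 0, "dy": 0, "dz": 0.002, "fingers": 0.012}
    - {"rx": 0, "ry": 0, "rz": 0, "dx": 0, "dy": 0, "dz": 0, "fingers": 0.012}

```text
time_s: 12.6
position: [0.5217, -0.1106, 0.0771]
tool_rot: [[-0.943, -0.334, -0.0], [-0.334, 0.943, 0.0], [0.0, 0.0, -1.0]]
ft_force: [3.3, 0.0, -6.1]
grip_width: 0.0228
gripper_force: 39.7
```

Emit:
arm_command:
  deltas:
    - {"rx": 0, "ry": 0, "rz": 0, "dx": 0, "dy": 0, "dz": 0.002, "fingers": 0.012}
    - {"rx": 0, "ry": 0, "rz": 0, "dx": 0, "dy": 0, "dz": 0.002, "fingers": 0.012}
    - {"rx": 0, "ry": 0, "rz": 0, "dx": 0, "dy": 0, "dz": 0.001, "fingers": 0.012}
    - {"rx": 0, "ry": 0, "rz": 0, "dx": 0, "dy": 0, "dz": 0, "fingers": 0.012}
    - {"rx": 0, "ry": 0, "rz": 0, "dx": 0, "dy": 0, "dz": 0, "fingers": 0.012}

```text
time_s: 13.1
position: [0.5219, -0.1106, 0.073]
tool_rot: [[-0.943, -0.334, 0.001], [-0.334, 0.943, -0.0], [-0.001, -0.001, -1.0]]
ft_force: [0.9, 1.3, 5.1]
grip_width: 0.023
gripper_force: 40.7
```

```bash
python3 - <<'E'
from h import *
i=env.get_image("side"); cv2.imwrite("pics/s4.png",cv2.resize(i["color"][110:250,150:310],None,fx=4,fy=4,interpolation=cv2.INTER_CUBIC))
o=env.observe();print(o["position"],o["ft_force"],o["gripper_force"],o["time_s"])
E
```

```text
[ 0.52186581 -0.11062295  0.07298389] [0.67404937 1.62870198 6.3319457 ] 40.78515815665014 13.15
```

View pics/s4.png

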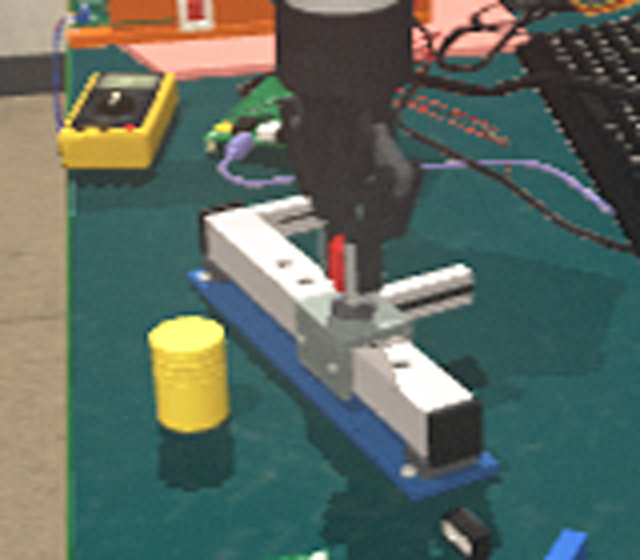

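The sleeve has moved one hole: two holes now show behind it at (284,263) and (305,282). The TCP is back at 73 mm and the vertical force has flipped to +6 N, so the pin is seated. The cap stands at (190,375). I let it settle and then hand in.

Emit:
arm_command:
  deltas:
    - {"rx": 0, "ry": 0, "rz": 0, "dx": 0, "dy": 0, "dz": 0, "fingers": 0.012}
    - {"rx": 0, "ry": 0, "rz": 0, "dx": 0, "dy": 0, "dz": 0, "fingers": 0.012}
    - {"rx": 0, "ry": 0, "rz": 0, "dx": 0, "dy": 0, "dz": 0, "fingers": 0.012}

```text
time_s: 13.45
position: [0.5219, -0.1106, 0.073]
tool_rot: [[-0.943, -0.334, 0.001], [-0.334, 0.943, -0.0], [-0.001, -0.001, -1.0]]
ft_force: [-0.4, 0.5, 6.8]
grip_width: 0.0223
gripper_force: 40.8
```

```bash
python3 -c "
from rig import env
o=env.observe();print(o['position'],o['ft_force'],o['gripper_force']);print(env.close_job())"
```

```text
[ 0.52187579 -0.11059906  0.0729864 ] [-0.43940315  0.50832075  6.83279706] 40.78523822128773
the job is handed in; nothing more can be done
None
```

The job is handed in at about 13.5 s with no verdict returned: the cap stands rim down on the bench, the jaw is one hole farther out with the pin home by height and force readings, and the gripper still holds the red knob at about 41 N.

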